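# Cap two pipe stubs with the plugs that fit

### The job

Two pipe stubs of slightly different bore stand on the welding table, and two yellow tapered plugs stand ready to keep spatter out of them. Put each plug into the pipe that it fits, so that it sits upright and fully home with its flange down on the rim, and leave both pipes standing.

Things in the scene. Friction and masses are not known exactly. Their poses are not given: they have to be found in the camera images.
- narrow_pipe: Narrower pipe stub: upright grey steel pipe, outside diameter 48 mm, bore 40 mm, open at the top, welded on a dark square base plate 90 x 90 x 8 mm; loose but heavy (2 kg). Origin: centre of the plate's underside, z up along the pipe's axis; the rim is 83 mm above the origin. The bore reaches down to the plate's top, 8 mm above the origin.
- wide_pipe: Wider pipe stub: the same but with outside diameter 58 mm and bore 50 mm; same plate, same height (rim 83 mm above the origin), 2 kg. Origin as for the narrow pipe. The two pipes may change places.
- small_plug: Smaller yellow plug, fits the narrow pipe; stands nose down, 57 mm high, 60 g. Origin: centre of the nose's underside, z up its axis. Tapered nose 0 to 22 mm above the origin, diameter 28 mm at the bottom, 36 at the top; flange diameter 52, at 22 to 27 mm; round knob diameter 24, at 27 to 57 mm, to pinch from above in any direction. Seated, the flange lies on the rim: origin 22 mm below the rim.
- large_plug: Larger yellow plug, fits the wide pipe; same shape, colour, heights, mass, knob and origin as the small plug, but nose diameter 38 mm at the bottom, 46 at the top, and flange diameter 62 mm. Too thick to go home in the narrow pipe. Seated: origin 22 mm below the rim. The two plugs may change places.

How it is judged:
At the end, for the whole second after the job is handed in: The small plug sits in the narrow pipe and the large plug in the wide pipe: each within 10 mm of the pipe's axis, its flange within 5 mm of the rim, plugs and pipes upright within 10 degrees and at rest (horizontal distance between small_plug and narrow_pipe below 0.01 m and z of small_plug in the frame of narrow_pipe between 0.05 and 0.066 m and angle between each of small_plug, narrow_pipe, large_plug, wide_pipe's own z axis and vertical below 0.175 rad and linear speed of each of small_plug, large_plug below 0.02 m/s and horizontal distance between large_plug and wide_pipe below 0.01 m and z of large_plug in the frame of wide_pipe between 0.05 and 0.066 m); the robot touches nothing.
It fails at once if a pipe is tipped over (tilted more than 30 degrees) (angle between any of narrow_pipe, wide_pipe's own z axis and vertical above 0.52 rad).
It also fails if it takes over 56 s, if anything falls off the work surface, if the arm or the gripper's body presses on something with over 40 N, if the wrist force passes 120 N, or if a joint passes its speed limit or range.

### The arm

A 6-joint arm with a two-finger parallel gripper is mounted at the origin on a cart in front of the work surface, level with it; the furniture and walls round the work are solid. World frame = base frame: x ahead of the robot, y to its left, z up, the work surface at z = 0. Lengths are in m, angles in rad, forces in N, time in s.
With the tool pointing down it reaches from about 0.3 to 0.85 m from the base axis. Payload 4.2 kg.
Tool frame: the origin (TCP) lies at the very end of the fingers, on their centre line; the grasp point (between the pads) lies 19 mm behind it; z points along the fingers, y is the line along which they close (so a half turn about z gives the same grasp; the last joint's range is limited). The gripper opens to 91 mm and grips with 3 to 60 N. Pads are 32 mm wide; open, the fingers measure 118 mm over their backs; the gripper's body (76 mm by 178 mm) begins 60 mm behind the grasp point.
Start: joints at [1.227, 0.32, 1.565, -0, 1.257, -0.02], TCP at [0.183, 0.545, 0.214] pointing down, gripper open.
Joint ranges: [-3.11, 3.11], [-0.84, 2.01], [0.21, 2.61], [-1.34, 4.49], [0.05, 2.63], [-2.56, 2.56]. Speed limits (rad/s): [2.57, 2.57, 3.14, 3.14, 3.14, 3.14].

### API

Orientations are given as a 3x3 rotation matrix whose columns are the frame's x, y, z axes.
In Python, from workcell import bot gives the robot as it stands.
- The arm moves only by the tool nudge_tcp, called after ">>>" as a command line: name --argument value ..., lists and objects as JSON in quotes. Schema: {"type":"object","properties":{"deltas":{"type":"array","items":{"type":"array","items":{"type":"array","items":{"type":"number"},"minItems":7,"maxItems":7},"minItems":1,"maxItems":5},"minItems":1,"maxItems":1},"grip_n":{"type":"number"},"only":{"type":"string"},"quiet":{"type":"boolean"},"lines":{"type":"string"}},"required":["deltas"],"additionalProperties":false}. deltas is a list that holds a single list of rows (three levels of brackets), with 1 to 5 rows, each of 7 numbers: the finger opening in m, then dx, dy, dz in m, then a rotation vector rx, ry, rz in rad; each row is the pose to reach, as a shift and turn from the pose commanded when the call began, along the tool's axes at that moment; what a row does not reach only later rows make up. A row lasts 1/12 s, in which the tool goes at most 0.0417 m and 0.125 rad, less where a joint would pass 70% of its speed; a pose out of reach is approached as far as the arm can. The fingers move at their own pace and stop on an object; grip_n is the grip in N (left out, the last holds). Time passes only in rows, so rows that do not move let the fingers close. The tool returns the time, the measured TCP pose, the force, the opening and the grip force at its end. only (a regular expression) keeps the lines of the reply that match it, lines (a string "A,B") keeps lines A to B, and quiet returns only ok. Input that does not fit is refused with a message, and nothing moves.
- bot.get_obs(): the state, without advancing time (a new reading comes with each control period).
- bot.get_image(name): name is "scene" or "top"; returns (picture, depth): 400x640x3 uint8, blue, green, red; 400x640 float32, m along the optical axis (not along the pixel's ray), 0 where there is no reading.
- bot.calibration(name): a dict with "fovy" (degrees; the focal length in pixels is half the picture's height over the tangent of half this angle, whatever the lens; pixels are square), "cx", "cy" (the principal point, pixels), "view" (4x4, takes a point from world to camera coordinates). Camera axes: x right, y up, looking along -z (the intrinsics and any distortion apply to the point x, -y, -z); pixel columns grow to the right and rows downward; lengths in m; the calibration is good to about 2 mm. A picture is of the moment at which its call begins. calibration takes no time and is no camera call.
- bot.finish_job(): hands the job in; it is judged then, once.
The state is a dict: "t": time; "q": joint angles; "joint_velocities": joint speeds; "joint_efforts": joint torques, N m; "position": TCP position; "orientation": TCP orientation; "contact_force": force on the tool from outside, world axes, zero at the start; "wrist_torque": the same for the moment, N m; "grip_width": finger opening in m; "grasp_force": force on a finger pad.
Only numpy, scipy, OpenCV 4.12 (cv2) and the standard library are available. Lean on these libraries where they do the work, as an engineer would, in place of code of your own. Each camera call takes 0.05 s, during which the arm holds its last target. There are 200 camera calls.

## Working session

There is one attempt and no reset: what is moved stays moved. The work goes in short steps, Python scripts to look and compute and a tool call to move; the robot and the scene stay as the last step left them, time stands still between calls to the robot, and variables do not carry over. Pictures are saved under pics/ and viewed, at most 10 in all, crops included, and the job is handed in when it is done.

```bash
ls; mkdir -p pics
```

Run:
```python
from workcell import bot
import cv2
for n in("scene","top"):
    im,d=bot.get_image(n);cv2.imwrite(f"pics/{n}0.png",im)
    import numpy as np
    np.savez(f"{n}0.npz",im=im,d=d)
    print(bot.calibration(n),(d==0).mean())
o=bot.get_obs();print(o["position"],o["orientation"],o["t"])
```

```text
pics
workcell.py
{'fovy': 45.03187617203583, 'cx': 326.00227013225543, 'cy': 203.74989836724745, 'view': array([[ 0.79849513, -0.60169777, -0.01911305, -0.38597156],
       [ 0.43714744,  0.55771204,  0.70559152, -0.29020026],
       [-0.41389327, -0.57176662,  0.70836099, -0.61616363],
       [ 0.        ,  0.        ,  0.        ,  1.        ]])} 0.0037890625
{'fovy': 51.24449009315974, 'cx': 316.98449806411566, 'cy': 200.35624054145228, 'view': array([[-0.02192356, -0.99974802, -0.00482228,  0.09749176],
       [ 0.99276163, -0.02233955,  0.1180055 , -0.51396656],
       [-0.11808349, -0.00220027,  0.99300123, -0.83894037],
       [ 0.        ,  0.        ,  0.        ,  1.        ]])} 0.00405859375
[0.18278911 0.54468902 0.2131888 ] [[-9.48034741e-01  3.18166365e-01 -5.41716677e-04]
 [ 3.18166825e-01  9.48033477e-01 -1.54866660e-03]
 [ 2.08319209e-05 -1.64054602e-03 -9.99998654e-01]] 0.1
```

View pics/top0.png

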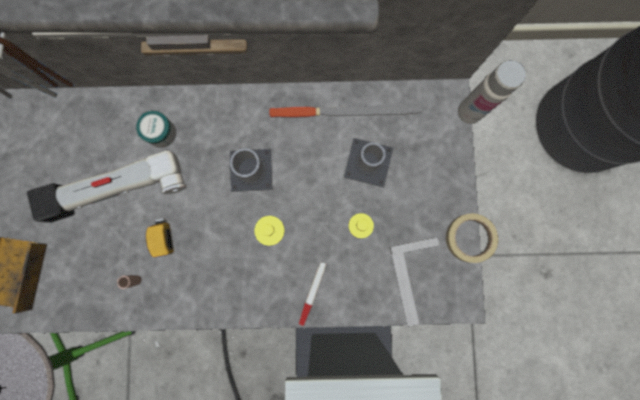

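View pics/scene0.png

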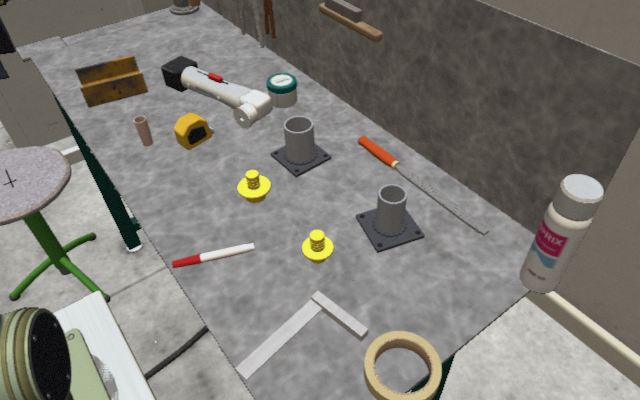

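The top view shows the wide pipe's rim at (245,163), the narrow pipe's rim at (373,154), the large plug at (269,231) and the small plug at (361,226). In the scene view the rims are at (299,124) and (392,193), and the plugs at (254,187) and (318,247). The arm is out of frame.

Create h.py:
```python
from workcell import bot
import numpy as np, cv2
def cal(n):
    c=bot.calibration(n); f=200/np.tan(np.radians(c["fovy"]/2)); V=c["view"]
    return f,c["cx"],c["cy"],V[:3,:3],V[:3,3]
def ray(n,u,v):
    f,cx,cy,R,t=cal(n)
    d=np.stack([(np.asarray(u)-cx)/f,-(np.asarray(v)-cy)/f,-np.ones_like(np.asarray(u,float))],-1)
    return -R.T@t, d@R
def plane(n,u,v,z):
    o,d=ray(n,u,v); return o+d*((z-o[2])/d[...,2])[...,None]
def cloud(n,d):
    v,u=np.mgrid[:400,:640]; o,r=ray(n,u,v); P=o+r*d[...,None]; P[d==0]=np.nan; return P
def tri(a,b):
    (o1,d1),(o2,d2)=ray("top",*a),ray("scene",*b)
    s=np.linalg.lstsq(np.stack([d1,-d2],1),o2-o1,rcond=None)[0]
    p,q=o1+s[0]*d1,o2+s[1]*d2; return (p+q)/2,np.linalg.norm(p-q)
def yellow(im): 
    h=cv2.cvtColor(im,cv2.COLOR_BGR2HSV); return cv2.inRange(h,(26,150,110),(34,255,255))
def blobs(m,amin):
    n,l,s,c=cv2.connectedComponentsWithStats(m); return [(l==i) for i in range(1,n) if s[i,4]>amin]
```

Run:
```python
from h import *
np.set_printoptions(precision=4,suppress=True)
for n in("top","scene"):
    z=np.load(n+"0.npz"); im,d=z["im"],z["d"]; P=cloud(n,d); Z=P[...,2]
    for b in blobs(yellow(im),80):
        p=P[b]; zz=p[:,2]; k=zz>np.nanpercentile(zz,97)-.006
        c=max(cv2.findContours(b.astype(np.uint8),0,1)[0],key=len)
        print(n,"yellow",b.sum(),"ell",np.round(cv2.fitEllipse(c)[:2],1).tolist(),"top z",np.nanmedian(zz[k]),"xy",np.nanmedian(p[k],0)[:2],
          "px",np.argwhere(b)[k].mean(0)[::-1],"medz",np.nanmedian(zz), plane(n,*cv2.fitEllipse(c)[0],.027)[:2])
    # pipes: points above 70mm in the work region
    m=((Z>.072)&(Z<.095)&(P[...,0]>.45)&(P[...,0]<.75)&(abs(P[...,1])<.3)).astype(np.uint8)
    for b in blobs(m,40):
        c=max(cv2.findContours(b.astype(np.uint8),0,1)[0],key=len); e=cv2.fitEllipse(cv2.convexHull(c))
        print(n,"rim",b.sum(),np.round(e[:2],1).tolist(),"z",np.nanmedian(P[b][:,2]),np.nanmax(P[b][:,2]),plane(n,*e[0],.083)[:2], "xyz mid",(np.nanmax(P[b],0)+np.nanmin(P[b],0))[:2]/2)
```

```text
top rim 151 [[481.0, 100.6], [26.6, 28.1]] z 0.08380728416169725 0.09486888023302942 [ 0.7045 -0.2484] xyz mid [ 0.7023 -0.2453]
top rim 192 [[372.0, 154.5], [23.9, 24.3]] z 0.08297704775220388 0.08845334049128595 [ 0.5989 -0.0251] xyz mid [ 0.5993 -0.0256]
top rim 239 [[244.2, 162.9], [28.8, 29.7]] z 0.08306927614827442 0.08766196391741699 [0.5879 0.2286] xyz mid [0.5881 0.2287]
scene yellow 534 ell [[253.3, 184.8], [26.2, 30.7]] top z 0.05815722195109796 xy [0.4569 0.1854] px [251.7241 173.9195] medz 0.028734645085080057 [0.4582 0.19  ]
scene yellow 558 ell [[317.2, 245.7], [28.5, 29.1]] top z 0.058417201586727086 xy [ 0.4629 -0.0049] px [316.8065 235.0726] medz 0.02893462927469903 [ 0.4649 -0.0013]
scene rim 377 [[298.9, 126.4], [23.2, 31.0]] z 0.07969983384717871 0.0862624616303237 [0.5871 0.2216] xyz mid [0.5907 0.2282]
scene rim 418 [[392.5, 195.9], [25.8, 30.0]] z 0.08052231565519391 0.08677501554242495 [ 0.5982 -0.0306] xyz mid [ 0.6019 -0.0274]
scene rim 472 [[552.4, 249.1], [33.0, 44.4]] z 0.0834940573016208 0.09486899437845142 [ 0.7055 -0.2561] xyz mid [ 0.6987 -0.2556]
```

```bash
sed -i 's/(26,150,110),(34/(24,110,90),(42/' h.py
```

Run:
```python
from h import *
np.set_printoptions(precision=4,suppress=True)
R={}
for n in("top","scene"):
    z=np.load(n+"0.npz"); im,d=z["im"],z["d"]; P=cloud(n,d); Z=P[...,2]
    W=(P[...,0]>.38)&(P[...,0]<.65)&(abs(P[...,1])<.28)
    for b in blobs(yellow(im)*W.astype(np.uint8),80):
        c=max(cv2.findContours(b.astype(np.uint8),0,1)[0],key=len);e=cv2.fitEllipse(c)
        k=b&(Z>.05); kp=np.argwhere(k).mean(0)[::-1]; xy=np.nanmean(P[k],0)
        fl=b&(Z<.036)&(Z>.02)
        R.setdefault(n,[]).append(kp)
        print(n,"plug",b.sum(),"ell",np.round(e[:2],1).tolist(),"knob px",kp,k.sum(),xy,"topZ",np.nanmedian(Z[k]),"flange plane",plane(n,*e[0],.027)[:2],"fl z",np.nanmedian(Z[fl]))
    m=((Z>.0765)&(Z<.095)&W).astype(np.uint8)
    for b in blobs(m,40):
        c=max(cv2.findContours(b.astype(np.uint8),0,1)[0],key=len); e=cv2.fitEllipse(cv2.convexHull(c))
        print(n,"rim",np.round(e[:2],1).tolist(),"z",np.nanmedian(P[b][:,2]),plane(n,*e[0],.083)[:2]); R.setdefault(n+"r",[]).append(e[0])
for a in R["top"]+R["topr"]:
  for b in R["scene"]+R["scener"]:
    p,g=tri(a,b)
    if g<.012: print("tri",np.round(a),np.round(b),p,g)
```

```text
top plug 453 ell [[360.6, 225.4], [22.9, 23.3]] knob px [361.4513 224.5221] 113 [ 0.462  -0.0021  0.0579] topZ 0.05784775729852221 flange plane [ 0.4621 -0.0035] fl z 0.027885327933721227
top plug 657 ell [[269.0, 230.1], [28.0, 28.2]] knob px [266.7895 229.6404] 114 [0.456  0.1879 0.0576] topZ 0.05766035147254345 flange plane [0.4565 0.1872] fl z 0.027983638962938207
top rim [[372.0, 154.4], [23.7, 24.1]] z 0.08328916783823198 [ 0.5992 -0.0253]
top rim [[244.0, 162.6], [28.8, 29.0]] z 0.08351878524632184 [0.5884 0.229 ]
scene plug 636 ell [[253.4, 184.8], [26.9, 31.7]] knob px [252.     174.2745] 102 [0.4569 0.185  0.0574] topZ 0.057876071526590966 flange plane [0.4583 0.1899] fl z 0.028289459309345677
scene plug 653 ell [[317.2, 245.8], [29.2, 29.9]] knob px [317.1119 235.4965] 143 [ 0.4629 -0.0057  0.0578] topZ 0.0582955721382491 flange plane [ 0.4648 -0.0014] fl z 0.02832652657363466
scene rim [[298.6, 125.5], [21.2, 30.4]] z 0.08229124855973369 [0.5884 0.2244]
scene rim [[392.6, 195.0], [23.6, 29.6]] z 0.08260746856654849 [ 0.5999 -0.0291]
tri [361. 225.] [317. 235.] [ 0.4633 -0.003   0.0547] 0.0024289676579726366
tri [361. 225.] [299. 126.] [0.4534 0.0171 0.2605] 0.007164164066490646
tri [267. 230.] [252. 174.] [0.457  0.1878 0.0551] 0.0021053412794518576
tri [372. 154.] [393. 195.] [ 0.601  -0.0264  0.0798] 0.002566277212405575
tri [244. 163.] [317. 235.] [ 0.6858  0.3149 -0.3874] 0.009179911179381023
tri [244. 163.] [299. 126.] [0.5902 0.2292 0.0792] 0.0020835613802077935
```

Add to h.py:
```python
def to(x,y,z):
    o=bot.get_obs(); R=np.array(o["orientation"]); p=np.array(o["position"])
    print("shift tool",np.round(R.T@(np.array([x,y,z])-p),4),"pos",np.round(p,4),"t",o["t"],"w",round(o["grip_width"],4),"tilt",np.round(R[:,2],3))
```

```text
(no output)
```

>>> nudge_tcp --deltas '[[[0.06,-0.031,-0.021,0,0,0,0],[0.06,-0.062,-0.042,0,0,0,0],[0.06,-0.093,-0.063,0,0,0,0],[0.06,-0.124,-0.084,0,0,0,0],[0.06,-0.155,-0.105,0,0,0,0]]]' --grip_n 20

```text
t: 0.52
position: [0.297, 0.3946, 0.2136]
orientation: [[-0.948, 0.318, -0.0], [0.318, 0.948, -0.001], [0.0, -0.001, -1.0]]
contact_force: [0.8, -1.0, 1.0]
grip_width: 0.0616
grasp_force: 0.0
```

>>> nudge_tcp --deltas '[[[0.06,-0.031,-0.021,0,0,0,0],[0.06,-0.062,-0.042,0,0,0,0],[0.06,-0.093,-0.063,0,0,0,0],[0.06,-0.124,-0.084,0,0,0,0],[0.06,-0.155,-0.105,0,0,0,0]]]'

```text
t: 0.93
position: [0.4106, 0.2457, 0.2138]
orientation: [[-0.948, 0.318, -0.0], [0.318, 0.948, -0.0], [0.0, -0.0, -1.0]]
contact_force: [-0.2, 0.8, 0.4]
grip_width: 0.0602
grasp_force: 0.0
```

```bash
python3 -c "
from h import *
to(.4565,.1865,.10)"
```

```text
shift tool [-0.0624 -0.0415  0.1138] pos [0.4106 0.2457 0.2138] t 0.9333 w 0.0602 tilt [-0. -0. -1.]
```

>>> nudge_tcp --deltas '[[[0.06,-0.02,-0.014,0.03,0,0,0],[0.06,-0.042,-0.028,0.06,0,0,0],[0.06,-0.0624,-0.0415,0.09,0,0,0],[0.06,-0.0624,-0.0415,0.1138,0,0,0],[0.06,-0.0624,-0.0415,0.1138,0,0,0]]]'

```text
t: 1.35
position: [0.453, 0.1858, 0.0956]
orientation: [[-0.947, 0.321, -0.01], [0.321, 0.947, -0.004], [0.008, -0.007, -1.0]]
contact_force: [-0.7, 0.2, -0.2]
grip_width: 0.06
grasp_force: 0.0
```

Run:
```python
from h import *
to(.4565,.1865,.031)
im,d=bot.get_image("scene"); cv2.imwrite("pics/s1.png",cv2.resize(im[60:310,120:440],None,fx=2,fy=2))
```

```text
shift tool [-0.0036  0.0023  0.0646] pos [0.453  0.1858 0.0956] t 1.35 w 0.06 tilt [-0.01  -0.004 -1.   ]
```

View pics/s1.png

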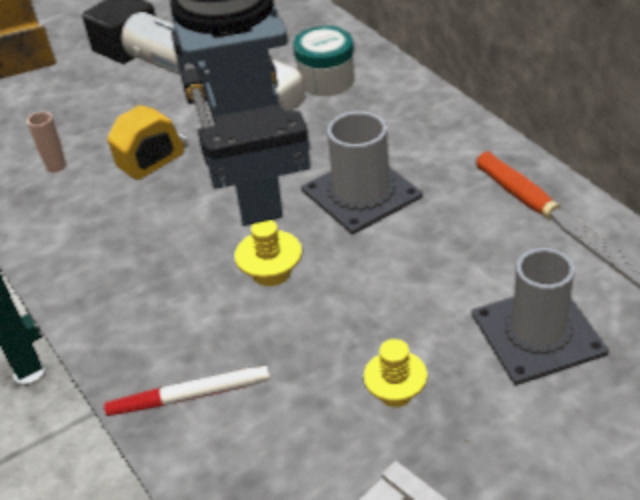

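The gripper is right above the large plug: the finger is at (261,200) in the crop and the knob at (265,230). I'll descend and close.

>>> nudge_tcp --deltas '[[[0.06,0,0,0.02,0,0,0],[0.06,0,0,0.04,0,0,0],[0.06,0,0,0.058,0,0,0],[0.06,0,0,0.068,0,0,0],[0.06,0,0,0.068,0,0,0]]]'

```text
t: 1.82
position: [0.4553, 0.1889, 0.0319]
orientation: [[-0.948, 0.317, -0.001], [0.317, 0.948, -0.0], [0.001, -0.001, -1.0]]
contact_force: [-0.7, 0.6, 0.7]
grip_width: 0.0598
grasp_force: 0.0
```

>>> nudge_tcp --deltas '[[[0.01,0,0,0,0,0,0],[0.01,0,0,0,0,0,0],[0.01,0,0,0,0,0,0],[0.01,0,0,0,0,0,0],[0.01,0,0,0,0,0,0]]]' --grip_n 20

```text
t: 2.23
position: [0.4564, 0.1885, 0.0329]
orientation: [[-0.948, 0.318, 0.001], [0.318, 0.948, 0.001], [-0.001, 0.001, -1.0]]
contact_force: [-0.9, 0.0, -0.5]
grip_width: 0.0295
grasp_force: 0.0
```

>>> nudge_tcp --deltas '[[[0.01,0,0,0,0,0,0],[0.01,0,0,0,0,0,0],[0.01,0,0,0,0,0,0]]]'

```text
t: 2.48
position: [0.4562, 0.1883, 0.0326]
orientation: [[-0.948, 0.318, 0.001], [0.318, 0.948, 0.0], [-0.0, 0.001, -1.0]]
contact_force: [-0.7, -0.5, 4.7]
grip_width: 0.0231
grasp_force: 20.0
```

>>> nudge_tcp --deltas '[[[0.01,0,0,-0.02,0,0,0],[0.01,0,0,-0.05,0,0,0],[0.01,0,0,-0.08,0,0,0],[0.01,-0.01,0.007,-0.11,0,0,0],[0.01,-0.03,0.021,-0.11,0,0,0]]]'

```text
t: 2.9
position: [0.4924, 0.1992, 0.1479]
orientation: [[-0.948, 0.318, 0.008], [0.318, 0.948, 0.003], [-0.006, 0.005, -1.0]]
contact_force: [1.0, 0.3, 0.1]
grip_width: 0.0231
grasp_force: 20.0
```

>>> nudge_tcp --deltas '[[[0.01,-0.02,0.015,0,0,0,0],[0.01,-0.042,0.032,0,0,0,0],[0.01,-0.064,0.047,0,0,0,0],[0.01,-0.082,0.06,0,0,0,0],[0.01,-0.082,0.06,0,0,0,0]]]'

```text
t: 3.32
position: [0.5918, 0.2304, 0.1412]
orientation: [[-0.948, 0.319, 0.003], [0.319, 0.948, 0.001], [-0.002, 0.002, -1.0]]
contact_force: [0.1, -0.1, 0.3]
grip_width: 0.0239
grasp_force: 20.0
```

>>> nudge_tcp --deltas '[[[0.01,0,0,0,0,0,0],[0.01,0,0,0,0,0,0]]]'

```text
t: 3.48
position: [0.5868, 0.229, 0.1414]
orientation: [[-0.948, 0.318, -0.002], [0.318, 0.948, -0.001], [0.002, -0.001, -1.0]]
contact_force: [-1.2, -0.2, -1.2]
grip_width: 0.0233
grasp_force: 20.0
```

Run:
```python
from h import *
np.set_printoptions(precision=4,suppress=True)
R={}
for n in("top","scene"):
    im,d=bot.get_image(n);np.savez(n+"1.npz",im=im,d=d); P=cloud(n,d);Z=P[...,2]
    cv2.imwrite(f"pics/{n}2.png",cv2.resize(im[60:260,180:440],None,fx=3,fy=3))
    for b in blobs(yellow(im)&(np.hypot(P[...,0]-.588,P[...,1]-.229)<.08).astype(np.uint8),40):
        print(n,b.sum(),np.argwhere(b).min(0),np.argwhere(b).max(0),"z",np.nanpercentile(Z[b],[5,50,95]),"mid",np.nanmedian(P[b],0))
to(.5884,.229,.14)
```

```text
scene 301 [ 94 280] [111 311] z [0.1353 0.1374 0.1395] mid [0.5778 0.2154 0.1374]
shift tool [-0.0016  0.0005  0.002 ] pos [0.5867 0.229  0.142 ] t 3.5833 w 0.0234 tilt [-0.001 -0.    -1.   ]
```

View pics/scene2.png

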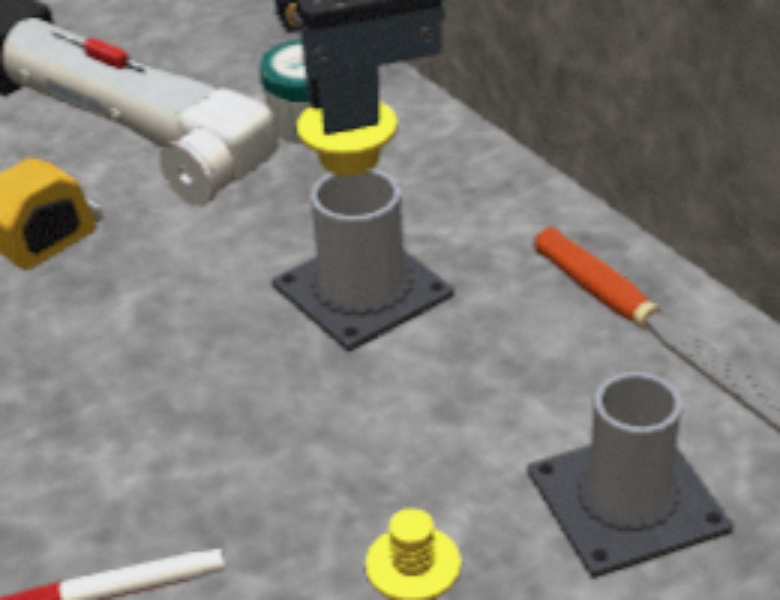

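View pics/top2.png

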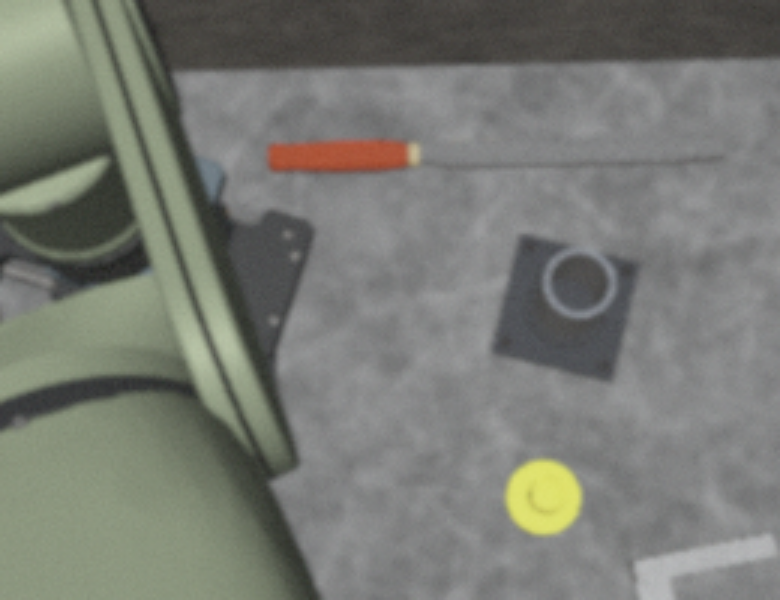

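Scene crop: the flange centre is near (347,126) and the rim near (356,194). The plug looks upright over the wide pipe, and the arm hides it from the top camera. I'll check the offset numerically.

Add to h.py:
```python
def flange(n,d,im,x,y,z,rim=.083):
    P=cloud(n,d);Z=P[...,2]
    w=np.hypot(P[...,0]-x,P[...,1]-y)<.06
    b=(yellow(im)>0)&w&(abs(Z-z)<.005)
    c=cv2.convexHull(np.argwhere(b)[:,::-1].astype(np.int32)); e=cv2.fitEllipse(c)
    print(n,"flange",np.round(e[:2],1).tolist(),np.round(plane(n,*e[0],z)[:2],4))
```

Run:
```python
from h import *
z=np.load("scene1.npz"); flange("scene",z["d"],z["im"],.585,.22,.138); print(plane("scene",298.6,125.5,.083))
z=np.load("scene0.npz"); flange("scene",z["d"],z["im"],.457,.185,.027)
flange("scene",z["d"],z["im"],.463,-.004,.027)
```

```text
scene flange [[295.5, 101.3], [18.7, 33.0]] [0.5859 0.2252]
[0.58835117 0.22438488 0.083     ]
scene flange [[253.8, 186.4], [23.2, 33.0]] [0.4568 0.1858]
scene flange [[317.4, 247.5], [25.2, 31.0]] [ 0.4631 -0.0045]
```

>>> nudge_tcp --deltas '[[[0.01,-0.0015,0,0.01,0,0,0],[0.01,-0.0015,0,0.02,0,0,0],[0.01,-0.0015,0,0.03,0,0,0],[0.01,-0.0015,0,0.034,0,0,0],[0.01,-0.0015,0,0.034,0,0,0]]]'

```text
t: 4.0
position: [0.5881, 0.2285, 0.1061]
orientation: [[-0.948, 0.318, -0.004], [0.318, 0.948, -0.001], [0.003, -0.002, -1.0]]
contact_force: [-0.1, -0.5, -0.9]
grip_width: 0.024
grasp_force: 20.0
```

>>> nudge_tcp --deltas '[[[0.01,0,0,0.006,0,0,0],[0.01,0,0,0.012,0,0,0],[0.01,0,0,0.014,0,0,0],[0.01,0,0,0.014,0,0,0]]]'

```text
t: 4.33
position: [0.5893, 0.2289, 0.094]
orientation: [[-0.948, 0.318, -0.0], [0.318, 0.948, -0.0], [0.0, -0.0, -1.0]]
contact_force: [0.2, -0.4, -0.7]
grip_width: 0.0233
grasp_force: 20.0
```

Run:
```python
from h import *
for n in("scene",):
    im,d=bot.get_image(n); cv2.imwrite(f"pics/{n}3.png",cv2.resize(im[60:200,240:440],None,fx=3,fy=3))
o=bot.get_obs();print(o["position"],o["contact_force"],o["orientation"][:,2])
```

```text
[0.58942195 0.2289319  0.09409658] [-0.01219119  0.13279836 -0.5962234 ] [ 1.47310424e-04  1.42860467e-04 -9.99999979e-01]
```

View pics/scene3.png

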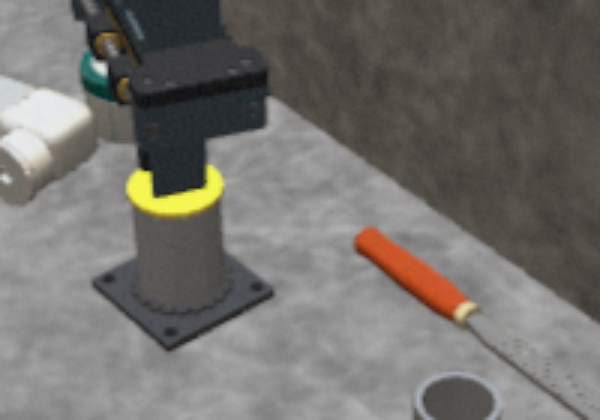

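The flange is down on the wide pipe's rim at crop (175,189), level. I'll release, retreat and go on to the small plug.

>>> nudge_tcp --deltas '[[[0.06,0,0,0,0,0,0],[0.06,0,0,0,0,0,0],[0.06,0,0,0,0,0,0],[0.06,0,0,0,0,0,0],[0.06,0,0,0,0,0,0]]]'

```text
t: 4.8
position: [0.5894, 0.2289, 0.0943]
orientation: [[-0.948, 0.318, 0.0], [0.318, 0.948, 0.0], [-0.0, 0.0, -1.0]]
contact_force: [-1.0, -0.1, 0.5]
grip_width: 0.0538
grasp_force: 0.0
```

>>> nudge_tcp --deltas '[[[0.06,0,0,-0.02,0,0,0],[0.06,0,0,-0.05,0,0,0],[0.06,0,0,-0.08,0,0,0],[0.06,0,0,-0.08,0,0,0]]]'

```text
t: 5.13
position: [0.5927, 0.2301, 0.1808]
orientation: [[-0.948, 0.318, 0.011], [0.318, 0.948, 0.004], [-0.009, 0.008, -1.0]]
contact_force: [1.0, -0.5, 2.0]
grip_width: 0.0602
grasp_force: 0.0
```

```bash
python3 -c "
from h import *
to(.4632,-.003,.1)"
```

```text
shift tool [ 0.0493 -0.2628  0.0784] pos [0.5927 0.2301 0.1808] t 5.1333 w 0.0602 tilt [ 0.011  0.004 -1.   ]
```

>>> nudge_tcp --deltas '[[[0.06,0.006,-0.037,0,0,0,0],[0.06,0.012,-0.074,0,0,0,0],[0.06,0.019,-0.111,0,0,0,0],[0.06,0.026,-0.148,0,0,0,0],[0.06,0.033,-0.185,0,0,0,0]]]'

```text
t: 5.55
position: [0.498, 0.0628, 0.1739]
orientation: [[-0.948, 0.318, 0.0], [0.318, 0.948, -0.0], [-0.0, -0.0, -1.0]]
contact_force: [1.3, 0.0, -0.2]
grip_width: 0.06
grasp_force: 0.0
```

>>> nudge_tcp --deltas '[[[0.06,0.006,-0.037,0.01,0,0,0],[0.06,0.0126,-0.0747,0.03,0,0,0],[0.06,0.0126,-0.0747,0.06,0,0,0],[0.06,0.0126,-0.0747,0.074,0,0,0],[0.06,0.0126,-0.0747,0.074,0,0,0]]]'

```text
t: 5.97
position: [0.4606, -0.0034, 0.0975]
orientation: [[-0.948, 0.32, -0.006], [0.32, 0.948, 0.0], [0.006, -0.002, -1.0]]
contact_force: [-0.3, -0.2, -0.5]
grip_width: 0.06
grasp_force: 0.0
```

>>> nudge_tcp --deltas '[[[0.06,0,0,0,0,0,0],[0.06,0,0,0,0,0,0]]]'

```text
t: 6.13
position: [0.4646, -0.0026, 0.1011]
orientation: [[-0.948, 0.318, 0.002], [0.318, 0.948, 0.0], [-0.002, 0.001, -1.0]]
contact_force: [0.2, 0.4, 0.1]
grip_width: 0.0602
grasp_force: 0.0Traceback (most recent call last):
```

Run:
```python
from h import *
im,d=bot.get_image("scene"); flange("scene",d,im,.588,.225,.088); cv2.imwrite("pics/s4.png",cv2.resize(im[60:300,200:460],None,fx=2.3,fy=2.3))
to(.4632,-.003,.032)
```

```text
  File "<stdin>", line 2, in <module>
  File "h.py", line 29, in flange
    c=cv2.convexHull(np.argwhere(b)[:,::-1].astype(np.int32)); e=cv2.fitEllipse(c)
                                                                 ~~~~~~~~~~~~~~^^^
cv2.error: OpenCV(4.12.0) /io/opencv/modules/imgproc/src/shapedescr.cpp:356: error: (-215:Assertion failed) n >= 0 && (depth == CV_32F || depth == CV_32S) in function 'fitEllipseNoDirect'
```

The arm probably hides the wide pipe from here, so I'll check it later. I'll grasp the small plug now.

>>> nudge_tcp --deltas '[[[0.06,0,0,0.02,0,0,0],[0.06,0,0,0.04,0,0,0],[0.06,0,0,0.058,0,0,0],[0.06,0,0,0.068,0,0,0],[0.06,0,0,0.068,0,0,0]]]'

```text
t: 6.6
position: [0.4631, -0.0023, 0.0313]
orientation: [[-0.948, 0.317, -0.002], [0.317, 0.948, 0.0], [0.002, -0.001, -1.0]]
contact_force: [0.2, 0.6, 0.2]
grip_width: 0.0601
grasp_force: 0.0
```

>>> nudge_tcp --deltas '[[[0.01,0,0,0,0,0,0],[0.01,0,0,0,0,0,0],[0.01,0,0,0,0,0,0],[0.01,0,0,0,0,0,0],[0.01,0,0,0,0,0,0]]]' --grip_n 20

```text
t: 7.02
position: [0.464, -0.0028, 0.0328]
orientation: [[-0.948, 0.318, 0.002], [0.318, 0.948, 0.0], [-0.001, 0.001, -1.0]]
contact_force: [0.2, -0.7, -0.3]
grip_width: 0.0297
grasp_force: 0.0
```

>>> nudge_tcp --deltas '[[[0.01,0,0,0,0,0,0],[0.01,0,0,0,0,0,0],[0.01,0,0,0,0,0,0]]]'

```text
t: 7.27
position: [0.4638, -0.0029, 0.0325]
orientation: [[-0.948, 0.318, 0.001], [0.318, 0.948, 0.0], [-0.001, 0.0, -1.0]]
contact_force: [-0.8, -1.1, 3.9]
grip_width: 0.0237
grasp_force: 20.0
```

>>> nudge_tcp --deltas '[[[0.01,0,0,-0.02,0,0,0],[0.01,0,0,-0.05,0,0,0],[0.01,0,0,-0.08,0,0,0],[0.01,-0.01,0.001,-0.11,0,0,0],[0.01,-0.037,0.006,-0.11,0,0,0]]]'

```text
t: 7.68
position: [0.501, -0.0087, 0.1475]
orientation: [[-0.948, 0.318, 0.007], [0.318, 0.948, -0.0], [-0.007, 0.002, -1.0]]
contact_force: [0.2, 0.2, 0.4]
grip_width: 0.0233
grasp_force: 20.0
```

>>> nudge_tcp --deltas '[[[0.01,-0.03,0.005,0,0,0,0],[0.01,-0.06,0.01,0,0,0,0],[0.01,-0.085,0.014,0,0,0,0],[0.01,-0.1,0.0163,0,0,0,0],[0.01,-0.1,0.0163,0,0,0,0]]]'

```text
t: 8.1
position: [0.6033, -0.0258, 0.1412]
orientation: [[-0.948, 0.319, 0.002], [0.319, 0.948, -0.0], [-0.002, 0.0, -1.0]]
contact_force: [0.5, -0.9, -0.8]
grip_width: 0.0237
grasp_force: 20.0
```

>>> nudge_tcp --deltas '[[[0.01,0,0,0,0,0,0],[0.01,0,0,0,0,0,0],[0.01,0,0,0,0,0,0]]]'

```text
t: 8.35
position: [0.5991, -0.025, 0.1419]
orientation: [[-0.948, 0.318, -0.002], [0.318, 0.948, 0.0], [0.002, -0.0, -1.0]]
contact_force: [-0.5, -0.5, -0.5]
grip_width: 0.0236
grasp_force: 20.0
```

Run:
```python
from h import *
to(.6,-.026,.142)
for n in ("top","scene"):
    im,d=bot.get_image(n);np.savez(n+"2.npz",im=im,d=d)
    cv2.imwrite(f"pics/{n}5.png",cv2.resize(im[60:260,200:460],None,fx=3,fy=3))
    for a in((.595,-.03,.138),(.588,.225,.088)):
        try: flange(n,d,im,*a)
        except Exception as e: print(n,a,"hidden")
print(plane("scene",392.6,195.,.083))
```

```text
shift tool [-0.0012 -0.0006 -0.0001] pos [ 0.5991 -0.025   0.1419] t 8.35 w 0.0236 tilt [-0.002  0.    -1.   ]
top (0.595, -0.03, 0.138) hidden
top flange [[243.3, 161.5], [30.5, 30.7]] [0.5895 0.2295]
scene flange [[392.6, 170.5], [18.4, 32.9]] [ 0.5949 -0.0282]
scene flange [[298.3, 122.1], [19.6, 31.6]] [0.5905 0.2278]
[ 0.59978996 -0.02914056  0.083     ]
```

View pics/scene5.png

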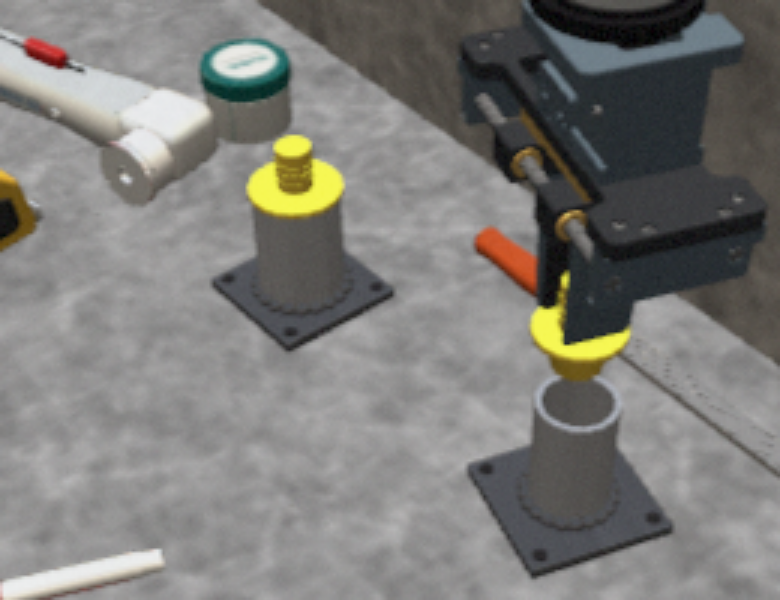

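The large plug sits home and upright, flange at (295,187). The small plug hangs over the narrow pipe: flange centre near (580,328), rim near (578,403). I'll lower it.

>>> nudge_tcp --deltas '[[[0.01,-0.0012,0,0.01,0,0,0],[0.01,-0.0012,0,0.02,0,0,0],[0.01,-0.0012,0,0.03,0,0,0],[0.01,-0.0012,0,0.034,0,0,0],[0.01,-0.0012,0,0.034,0,0,0]]]'

```text
t: 8.87
position: [0.6003, -0.0255, 0.106]
orientation: [[-0.948, 0.318, -0.004], [0.318, 0.948, 0.0], [0.004, -0.001, -1.0]]
contact_force: [-0.4, 0.0, -1.4]
grip_width: 0.0234
grasp_force: 20.0
```

>>> nudge_tcp --deltas '[[[0.01,0,0,0.006,0,0,0],[0.01,0,0,0.012,0,0,0],[0.01,0,0,0.014,0,0,0],[0.01,0,0,0.014,0,0,0]]]'

```text
t: 9.2
position: [0.6015, -0.0257, 0.0939]
orientation: [[-0.948, 0.318, -0.0], [0.318, 0.948, 0.0], [0.0, 0.0, -1.0]]
contact_force: [0.6, -0.3, -1.1]
grip_width: 0.0231
grasp_force: 20.0
```

Run:
```python
from h import *
im,d=bot.get_image("scene"); flange("scene",d,im,.6,-.026,.088); cv2.imwrite("pics/s6.png",cv2.resize(im[120:260,300:500],None,fx=3,fy=3))
print(bot.get_obs()["contact_force"])
```

```text
scene flange [[391.5, 192.4], [19.1, 31.3]] [ 0.5987 -0.0271]
[ 0.13733901  0.2425442  -1.57517918]
```

View pics/s6.png

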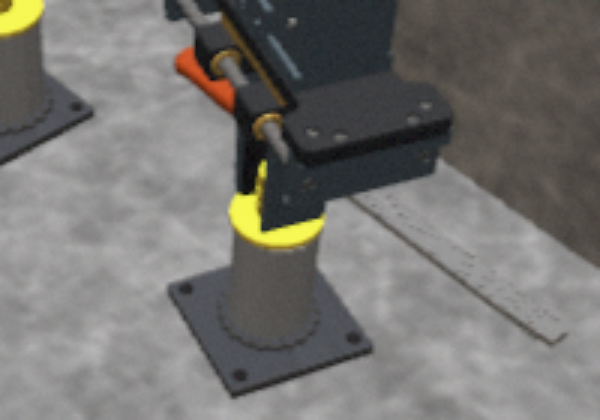

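The small plug's flange lies level on the rim at crop (277,218). I'll release, go straight up, move aside and check.

>>> nudge_tcp --deltas '[[[0.06,0,0,0,0,0,0],[0.06,0,0,0,0,0,0],[0.06,0,0,0,0,0,0],[0.06,0,0,0,0,0,0],[0.06,0,0,0,0,0,0]]]'

```text
t: 9.67
position: [0.6017, -0.0256, 0.0943]
orientation: [[-0.948, 0.318, 0.0], [0.318, 0.948, 0.0], [-0.0, 0.0, -1.0]]
contact_force: [0.2, 0.1, -0.1]
grip_width: 0.0538
grasp_force: 0.0
```

>>> nudge_tcp --deltas '[[[0.06,0,0,-0.02,0,0,0],[0.06,0,0,-0.05,0,0,0],[0.06,0,0,-0.08,0,0,0],[0.06,0.03,0,-0.1,0,0,0],[0.06,0.07,0,-0.1,0,0,0]]]'

```text
t: 10.08
position: [0.5396, -0.0038, 0.1986]
orientation: [[-0.948, 0.319, 0.011], [0.319, 0.948, -0.0], [-0.011, 0.003, -1.0]]
contact_force: [0.2, -0.4, 0.9]
grip_width: 0.0598
grasp_force: 0.0
```

>>> nudge_tcp --deltas '[[[0.06,0.04,0,0,0,0,0],[0.06,0.08,0,0,0,0,0],[0.06,0.1,0,0,0,0,0],[0.06,0.1,0,0,0,0,0],[0.06,0.1,0,0,0,0,0]]]'

```text
t: 10.5
position: [0.4402, 0.0287, 0.1948]
orientation: [[-0.948, 0.317, 0.002], [0.317, 0.948, -0.0], [-0.002, 0.001, -1.0]]
contact_force: [0.1, -0.8, -0.1]
grip_width: 0.0603
grasp_force: 0.0
```

Run:
```python
from h import *
for n in ("scene","top"):
    im,d=bot.get_image(n)
    if n=="scene": cv2.imwrite("pics/s7.png",cv2.resize(im[60:260,200:460],None,fx=3,fy=3))
    for a in((.6,-.026,.088),(.588,.225,.088)):
        try: flange(n,d,im,*a)
        except Exception as e: print(n,a,"hidden")
```

```text
scene flange [[392.1, 191.2], [22.4, 31.3]] [ 0.6013 -0.0256]
scene (0.588, 0.225, 0.088) hidden
top flange [[371.7, 153.3], [25.3, 25.7]] [ 0.6001 -0.024 ]
top flange [[243.4, 161.6], [30.2, 30.7]] [0.5893 0.2292]
```

View pics/s7.png

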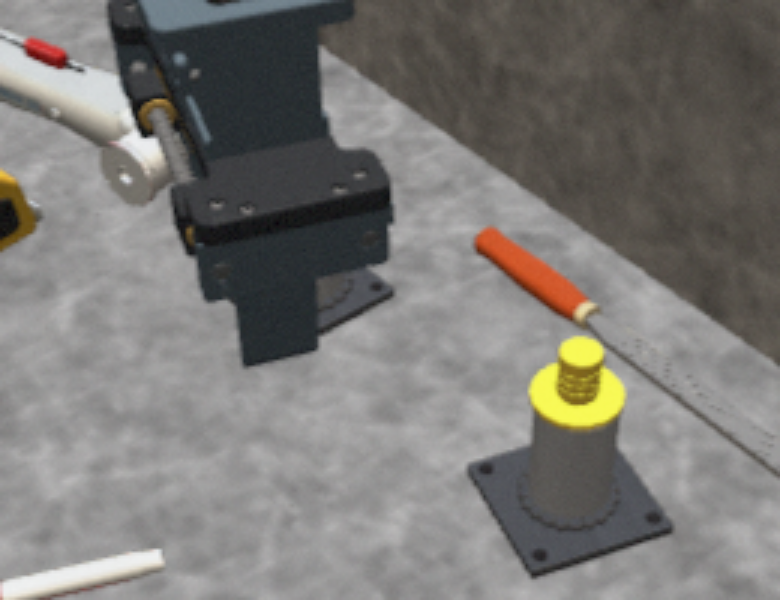

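The small plug is seated upright with its flange at (577,394). In the top view both flanges are within 2 mm of their pipe axes, and the arm is clear, so I'll hand in.

```bash
python3 -c "
from workcell import bot
print(bot.finish_job())"
```

```text
the job is handed in; nothing more can be done
None
```

Both plugs are in their matching pipes, upright with flanges on the rims and within about 2 mm of the pipe axes. Both pipes are standing and the arm is clear; I handed the job in at about 10.6 s, and no verdict was returned.

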